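# Load a grinding ball and turn its dish to the inspection lamp

### The arm

A 7-joint arm with a two-finger parallel gripper is mounted at the origin on the work surface. World frame = base frame: x ahead of the robot, y to its left, z up, the work surface at z = 0. Lengths are in m, angles in degrees, forces in N, time in s.
With the tool pointing down it reaches from about 0.425 to 0.875 m from the base axis. Payload 4.7 kg.
Tool frame: the origin (TCP) lies where the fingers leave the gripper's body, on its centre line; the fingertips stand 73 mm ahead of it and the grasp point (between the pads) lies 54 mm ahead of it (robot.grip_point_offset is the z of the grasp point in the tool frame, in m); z points along the fingers, x is the direction in which the jaws open and shut, and the axes are right-handed (so a half turn about z gives the same grasp; the last joint's range is limited). The gripper opens to 85 mm and grips with 20 to 120 N. Pads are 22 mm wide; open, the fingers measure 114 mm over their backs; the gripper's body (76 mm by 85 mm) begins 54 mm behind the grasp point. The pads swing forward as they close: fully open they stand 13 mm farther back than shut.
Start: joints at [74.949, 18.392, -4.016, 83.108, 1.295, 78.541, -3.26], TCP at [0.178, -0.625, 0.304] pointing down, gripper open.
Joint ranges: [-163.93, 163.93], [-17.29, 119.83], [-79.2, 71.16], [3.27, 140.29], [-89.18, 269.18], [5.43, 117.66], [-154.24, 154.24]. Speed limits (degrees/s): [147.25, 147.25, 180, 180, 180, 180, 180].

### API

Orientations are given as [roll, pitch, yaw] about the fixed x, y, z axes, in that order (R = Rz(yaw) Ry(pitch) Rx(roll)).
In Python, from workcell import readout, optics, robot gives the robot as it stands. The module is installed in compiled form; this text tells all that it offers.
- The arm moves only by the shell command python3 -m jog 'ROWS'. ROWS is JSON, a list of rows, each a list of 3 entries, a list of its own where there are three numbers: the turn, a rotation vector about the tool's x, y, z in rad, then the shift along the tool's x, y, z in mm, then the finger opening in mm, from 0 to 85.4. In form: [[[rx, ry, rz], [tx, ty, tz], hand], ...]. A call has 1 to 8 rows; each row shifts and turns the commanded pose from where the row before left it, along the tool's axes as they then stand; what a row does not reach is not made up. A row lasts 1/10 s, in which the tool goes at most 50 mm and 8.59 degrees, less where a joint would pass 70% of its speed; a pose out of reach is approached as far as the arm can. A call is refused whole if a number of a shift passes 50 or a number of a turn 0.15, either way. A call with a gripper value outside its range is refused whole. The fingers move at their own pace and stop on an object; the grip force is fixed at half the most. Time passes only in rows, so rows that do not move let the fingers close. It gives the time, the measured TCP pose, the force and the opening at its end, in the units of the state.
- readout.observe(): the state, without advancing time (a new reading comes with each control period).
- optics.get_image(name): name is "scene" or "side" or "wrist"; returns the picture (480x640x3 uint8, red, green, blue); there is no depth.
- optics.get_calibration(name): a dict with "mtx" (3x3 intrinsics, pixels), "D" ([k1, k2, p1, p2, k3] as OpenCV has them; the pictures are not rectified), "T" (4x4, takes a point from camera to world coordinates); the wrist camera has in their place "hand_eye" (4x4, takes a point from camera to tool coordinates, whose origin is the TCP and whose axes are the tool frame's). Camera axes: x right, y down, z forward; pixel columns grow to the right and rows downward; lengths in m; the calibration is good to about 2 mm. A picture is of the moment at which its call begins: read the wrist's pose just before it. get_calibration takes no time and is no camera call.
- robot.sign_off(): hands the job in, once; it reports no verdict.
The state is a dict: "time_s": time; "qpos": joint angles; "dq": joint speeds; "effort": joint torques, N m; "position": TCP position; "orientation": TCP orientation; "wrist_force": force on the tool from outside, world axes, zero at the start; "ft_torque": the same for the moment, N m; "finger_gap": opening from 0.0 (shut) to 1.0 (fully open).
Only numpy, scipy, OpenCV 4.12 (cv2) and the standard library are available. Lean on these libraries where they do the work, as an engineer would, in place of code of your own. Each camera call takes 0.05 s, during which the arm holds its last target.

### The job

Press the black plunger head of the ball loader down to its stop, which opens the gate and lets the white grinding ball roll into the dark dish; wait until the ball lies still. Then lift the dish by its bridge handle a hand's breadth (5 to 12 cm) above its nest and turn it a quarter turn so that its red-marked opening faces the inspection lamp, keeping the dish level and the ball in the middle all the while. Finish holding the dish there, still and clear of everything, and leave the lamp, bottle, jar and white bowl where they stand.

Things in the scene. Friction and masses are not known exactly. Their poses are not given: they have to be found in the camera images.
- loader: Fixed ball loader, aluminium base plate 12 mm thick, x -75 to 185, y +-75 mm. Origin on the table under the nest's centre; z up, x along the blue chute (30 mm wide), which falls from x = 150 (walls 63 mm high) to x = 64 mm at the dish's rim. The ball waits at x = 112 mm behind a gate blade that sinks with the plunger. Grey plunger housing 38 x 32 mm, 60 mm high, at x = 100, y = 45 mm.
- nest (a point): Centre of the dish nest: on the loader's base plate, 12 mm above the table, axes as the loader's; the dish's foot stands here inside a 3 mm high locating ring with about 2 mm clearance all round.
- plunger (a joint): Travel of the plunger in m: 0 up, 0.012 fully down on its stop. It is pushed straight down against a spring (1.8 N to start, about 6 N at the stop) and springs back up when let go. The gate is open from about 0.009 on; hold the plunger down for about a second so that the ball rolls clear.
- plunger_top (a point): Centre of the top face of the black plunger head, a flat disc 32 mm across and 8 mm thick; 90 mm above the table when up, 78 mm on its stop.
- dish: Dark steel dish, 120 mm across, about 220 g, loose on the nest. Origin: centre of its underside; z up; x out through the opening in its 34 mm high rim, marked by two red posts and a red lip, facing the chute at the start. Floor: shallow cone (7 degrees, 14 beyond radius 28 mm) that brings the ball to the middle. A steel bridge handle spans it along y (122 mm), with a grey grip at its middle.
- dish_grip (a point): Centre of the grey grip on the bridge handle, straight above the dish's centre and 102 mm above its underside: a block 14 mm thick (along the dish's x, the direction to pinch), 46 mm long (along its y) and 20 mm high. Axes as the dish's. Free space below it down to the ball.
- dish_centre (a point): Middle of the dish's floor, 8 mm above its underside. Axes as the dish's.
- dish_opening (a point): Middle of the red lip in the opening of the dish's rim, 58 mm out from the centre along the dish's x. Axes as the dish's.
- ball_center (a point): Centre of the white ceramic grinding ball, 20 mm diameter, 25 g. It rests in the middle of the dish with its centre about 10 mm above point dish_centre, up to 8 mm off the exact middle, and takes about 2 s to settle there after the gate opens.
- lamp_mid (a point): Point on the axis of the inspection lamp, 68 mm above the table: a standing column with a glowing pale yellow tube 38 mm across, grey foot 72 mm across and grey cap with a pale yellow top, 132 mm high, 0.7 kg, loose. It stands about 165 mm from the nest's centre, to the left or to the right of the chute's line; it shines all round.
- lamp: The same inspection lamp; origin at the centre of its underside.
- bottle: White plastic bottle with red cap, 60 mm across, 130 mm high, loose, on the other side of the nest from the lamp. Origin at the centre of its underside.
- jar: Amber jar with red cap, 48 mm across, 55 mm high, loose. Origin at the centre of its underside.
- mortar: White ceramic bowl, 90 mm across, 45 mm high, loose. Origin at the centre of its underside.
Mind the look-alikes: they are no part of the job. Several things look just like the jar: the one meant starts nearest to the robot's base.

How it is judged (in metres and radians):
On the way, in this order (a step that is already met when the one before it is completed fails the run):
1. the plunger is pressed down to its stop (value of joint plunger above 0.0105 m), for 0.1 s.
2. the dish is lifted clear of its nest with the ball in its middle (z of dish in the frame of nest above 0.03 m and distance between ball_center and dish_centre below 0.018 m), for 0.2 s.
At the end, for the whole second after the job is handed in: Fingers hold the dish still, 40-150 mm above its nest seat, within 40 mm sideways, level to 5 deg, touching nothing else; ball still, within 15 mm of the middle; opening towards the lamp (axis within 38 mm of the dish x line, 13 deg); lamp, bottle, jar, bowl upright, moved under 20 mm (z of dish in the frame of nest between 0.04 and 0.15 m and horizontal distance between dish and nest below 0.04 m and angle between dish's own z axis and vertical below 0.087 rad and distance between ball_center and dish_centre below 0.018 m and y of lamp_mid in the frame of dish between -0.038 and 0.038 m and x of lamp_mid in the frame of dish above 0.08 m and contact force between the fingers and dish above 1 N and linear speed of dish below 0.02 m/s and angular speed of dish below 0.1 rad/s and linear speed of ball below 0.04 m/s and contact force between dish and loader below 0.1 N and contact force between dish and lamp below 0.1 N and contact force between dish and bottle below 0.1 N and contact force between dish and jar below 0.1 N and contact force between dish and mortar below 0.1 N and distance of each of lamp, bottle, jar, mortar from where it was at the start of the episode below 0.02 m and angle between each of lamp, bottle, jar, mortar's own z axis and vertical below 0.15 rad); the arm keeps its last pose, push and grip.
It fails at once if the ball leaves the middle of the lifted dish (more than 25 mm off), or the dish is lifted without it (z of dish in the frame of nest above 0.015 m and distance between ball_center and dish_centre above 0.027 m).
It fails at once if the dish is tipped by more than 10 degrees (angle between dish's own z axis and vertical above 0.175 rad).
It fails at once if the lamp, bottle, jar or white bowl is moved by more than 20 mm or tipped (distance of any of lamp, bottle, jar, mortar from where it was at the start of the episode above 0.02 m or angle between any of lamp, bottle, jar, mortar's own z axis and vertical above 0.15 rad).
It also fails if it takes over 51 s, if anything falls off the work surface, if the arm or the gripper's body presses on something with over 40 N, if the wrist force passes 120 N, or if a joint passes its speed limit or range.

## Working session

There is one attempt and no reset: what is moved stays moved. The work goes in short steps, Python scripts to look and compute and a shell command to move; the robot and the scene stay as the last step left them, time stands still between calls to the robot, and variables do not carry over. Pictures are saved under pics/ and viewed, and the job is handed in when it is done.

```bash
mkdir -p pics
python3 - <<'E'
from workcell import readout, optics, robot
import cv2
s=readout.observe(); print(s, robot.grip_point_offset)
for n in("scene","side","wrist"):
    im=optics.get_image(n); cv2.imwrite(f"pics/{n}0.png",im[:,:,::-1])
    c=optics.get_calibration(n); print(n,{k:(v.tolist() if hasattr(v,'tolist') else v) for k,v in c.items()})
E
```

```text
{'time_s': 0.0, 'qpos': array([74.95025751, 18.44054989, -4.01483244, 83.17514966,  1.29461114,
       78.54089472, -3.26019268]), 'dq': array([-0.03870211,  0.06331661,  0.06591167, -0.08009284,  0.04729418,
        0.0520385 ,  0.02413599]), 'effort': array([-7.13862914e-05, -4.93577242e+01, -3.82334925e-01, -3.14334440e+01,
        1.28287525e-02,  1.15268273e-02, -9.62106895e-06]), 'position': array([ 0.17745509, -0.62489201,  0.30280421]), 'orientation': array([ 1.79994398e+02,  1.11374754e-01, -7.41414414e+01]), 'wrist_force': array([-1.09223215, -0.0170086 ,  0.90722739]), 'ft_torque': array([-0.00548393, -0.03965323, -0.00248984]), 'finger_gap': 1.0016731416726075} 0.0539
scene {'mtx': [[444.02051640201404, 0.0, 318.9307171210719], [0.0, 444.02051640201404, 238.26576280918155], [0.0, 0.0, 1.0]], 'D': [-0.04709106590060099, 0.0, 0.0, 0.0, 0.0], 'T': [[0.31787063293189544, 0.7416968165271062, -0.5906302507263169, 1.0071981993831334], [0.9481242222094434, -0.2515007427364952, 0.1944423710581856, -0.048391572532194414], [-0.004326659128472425, -0.6217983666403017, -0.783165417561
[... 281 characters left out ...]
194417579, 0.027097293191793444], [-0.6728560408446114, 0.4467194432170128, -0.5896664204029227, 0.6804079985070074], [-0.001682537065910603, -0.7980125982765524, -0.6026384173456978, 0.7012522300681422], [0.0, 0.0, 0.0, 1.0]]}
wrist {'mtx': [[428.6447959649723, 0.0, 318.1511663367636], [0.0, 428.6447959649723, 240.77011475492688], [0.0, 0.0, 1.0]], 'D': [0.019094613299311988, 0.0, 0.0, 0.0, 0.0], 'hand_eye': [[0.9999985363442999, -0.000258915546384355, -0.0016912338675699038, 8.679221419671812e-05], [0.000711227032319387, 0.9619367504959268, 0.2732712612065937, -0.070060180984856], [0.0015561058329923911, -0.2732720640827995, 0.9619355266994558, -0.07092267017945109], [0.0, 0.0, 0.0, 1.0]]}
```

View pics/scene0.png

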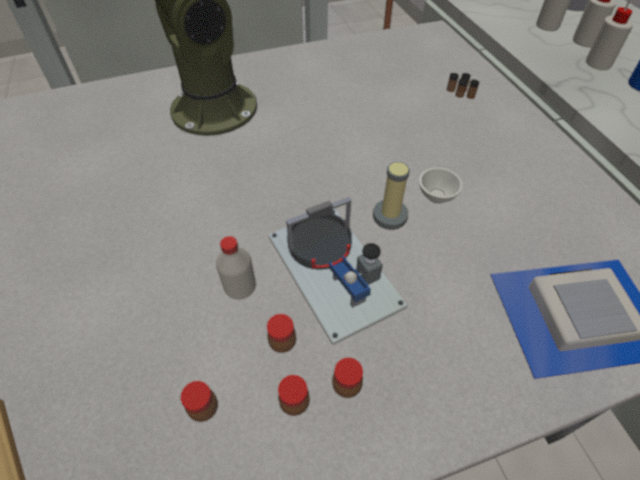

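View pics/side0.png

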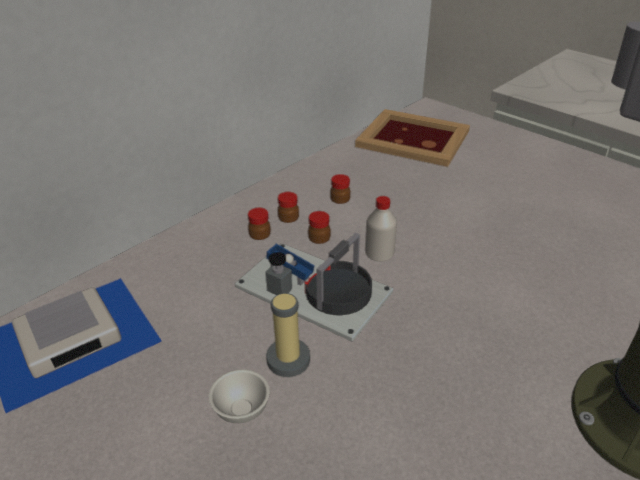

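View pics/wrist0.png

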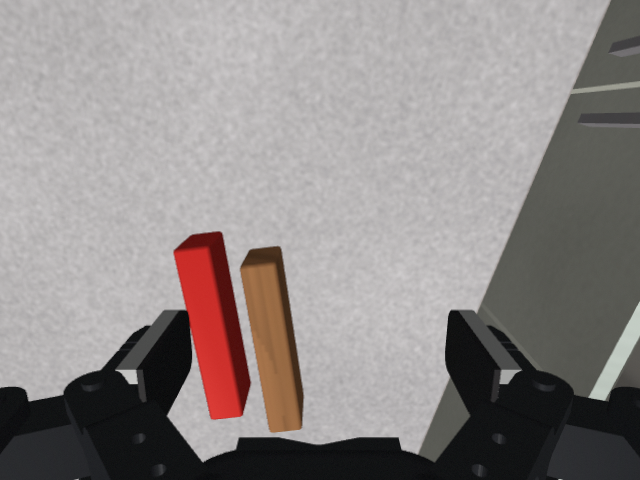

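Scene view: the dish (320,240) sits in the nest, with the plunger head at (371,252), the lamp at (395,195), the bottle at (237,270) and the mortar at (440,185). Four jars stand at (281,333), (348,377), (293,394) and (198,400). The one nearest the base appears to be (281,333). Next I'll take enlarged crops.

Run:
```python
import cv2
a=cv2.imread("pics/scene0.png")[145:345,200:470]; cv2.imwrite("pics/scene0c.png",cv2.resize(a,None,fx=2.9,fy=2.9,interpolation=cv2.INTER_CUBIC))
a=cv2.imread("pics/side0.png")[190:430,200:420]; cv2.imwrite("pics/side0c.png",cv2.resize(a,None,fx=2.5,fy=2.5,interpolation=cv2.INTER_CUBIC))
```

```text
(no output)
```

View pics/scene0c.png

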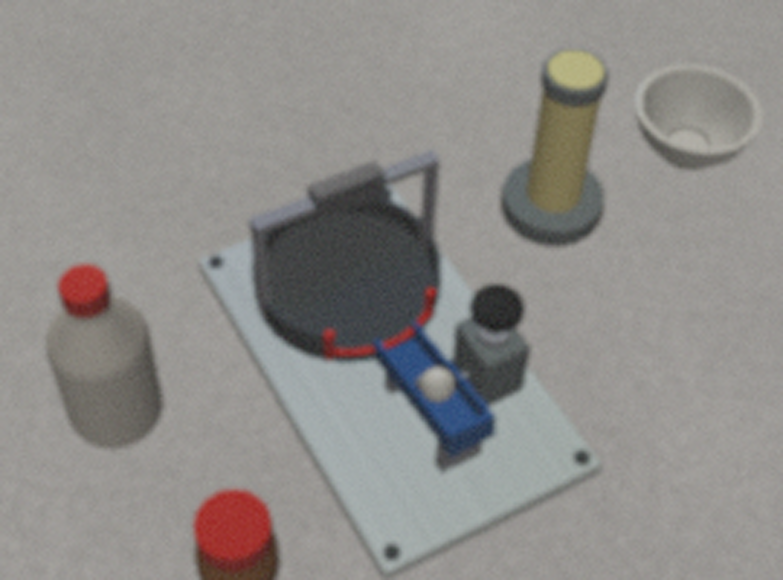

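View pics/side0c.png

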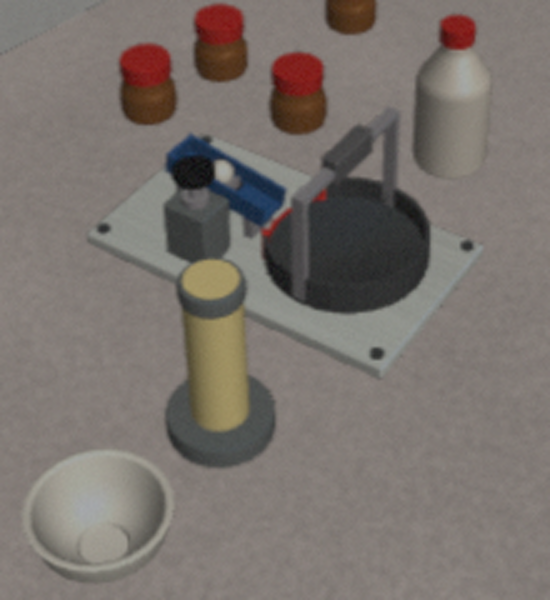

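```bash
cat > h.py <<'E'
import numpy as np, cv2, json
from workcell import readout, optics, robot
from scipy.spatial.transform import Rotation as R
def T(n,pose=None):
    c=optics.get_calibration(n)
    if n!="wrist": return c,np.array(c["T"])
    s=pose or readout.observe(); M=np.eye(4); M[:3,:3]=R.from_euler('xyz',s["orientation"],degrees=True).as_matrix(); M[:3,3]=s["position"]
    return c,M@np.array(c["hand_eye"])
def ray(n,p,pose=None):
    c,M=T(n,pose); u=cv2.undistortPoints(np.array([[p]],float),np.array(c["mtx"]),np.array(c["D"]))[0,0]
    d=M[:3,:3]@[u[0],u[1],1]; return M[:3,3],d/np.linalg.norm(d)
def plane(n,p,z,pose=None):
    o,d=ray(n,p,pose); return o+d*(z-o[2])/d[2]
def tri(*rs):
    A=np.zeros((3,3));b=np.zeros(3)
    for o,d in rs:
        P=np.eye(3)-np.outer(d,d);A+=P;b+=P@o
    x=np.linalg.solve(A,b); return x,[round(1000*np.linalg.norm((np.eye(3)-np.outer(d,d))@(x-o)),1) for o,d in rs]
E
python3 - <<'E'
from h import *
np.set_printoptions(precision=4,suppress=True)
S=lambda u,v:(200+u/2.9,145+v/2.9)
D=lambda u,v:(200+u/2.5,190+v/2.5)
sc={'A':(216,262),'B':(392,551),'C':(582,457)}
si={'A':(467,245),'B':(206,140),'C':(103,228),'D':(377,353)}
for k in si: print(k, plane('scene',S(*sc[k]),.013) if k in sc else '', plane('side',D(*si[k]),.013), tri(ray('scene',S(*sc[k])),ray('side',D(*si[k]))) if k in sc else '')
for nm,a,b,z in [('plunger',(499,303),(194,169),.09),('grip',(350,185),(347,150),.114),('lamp',(577,70),(213,279),.132),('bottlecap',(84,283),(458,24),.13),('ball',(436,384),(225,174),.06)]:
    print(nm,plane('scene',S(*a),z),plane('side',D(*b),z),tri(ray('scene',S(*a)),ray('side',D(*b))))
print('mortar',plane('scene',(440,182),.045),plane('side',(239,391),.045))
for p in [(281,326),(348,369),(293,386),(197,391)]: 
    q=plane('scene',p,.055);print('jar',p,q,np.hypot(*q[:2]))
E
```

```text
A [0.4682 0.0385 0.013 ] [0.4663 0.0368 0.013 ] (array([0.467 , 0.0377, 0.0126]), [np.float64(1.2), np.float64(1.2)])
B [0.7037 0.0785 0.013 ] [0.7021 0.0774 0.013 ] (array([0.7029, 0.0779, 0.0126]), [np.float64(0.9), np.float64(0.9)])
C [0.6826 0.2064 0.013 ] [0.681  0.2056 0.013 ] (array([0.6819, 0.2059, 0.0125]), [np.float64(0.8), np.float64(0.8)])
D  [0.4445 0.1653 0.013 ] 
plunger [0.6119 0.175  0.09  ] [0.6086 0.174  0.09  ] (array([0.6103, 0.1743, 0.0889]), [np.float64(1.4), np.float64(1.4)])
grip [0.5183 0.1161 0.114 ] [0.5229 0.1087 0.114 ] (array([0.5203, 0.1139, 0.1177]), [np.float64(1.6), np.float64(1.6)])
lamp [0.4876 0.2759 0.132 ] [0.484  0.2738 0.132 ] (array([0.4856, 0.2749, 0.1312]), [np.float64(1.9), np.float64(1.9)])
bottlecap [ 0.5536 -0.0487  0.13  ] [ 0.5501 -0.0493  0.13  ] (array([ 0.5514, -0.0496,  0.1287]), [np.float64(1.2), np.float64(1.2)])
ball [0.6343 0.1292 0.06  ] [0.6159 0.1379 0.06  ] (array([0.6266, 0.1307, 0.0494]), [np.float64(2.0), np.float64(2.0)])
mortar [0.4671 0.3906 0.045 ] [0.4674 0.39   0.045 ]
jar (281, 326) [ 0.6813 -0.0045  0.055 ] 0.6812837846421814
jar (348, 369) [0.7801 0.0698 0.055 ] 0.7832172735967426
jar (293, 386) [ 0.7787 -0.0138  0.055 ] 0.7788169910824914
jar (197, 391) [ 0.7426 -0.1462  0.055 ] 0.7568131455228412
```

Plate axes have yaw 9.7°. The nest is at (0.520, 0.113), which agrees with the grip ray intersection. The plunger is at (0.611, 0.174, 0.089), matching the drawing to within 1 mm. The lamp is at (0.486, 0.275), 166 mm from the nest, so the dish turn needed is +92.4°.

Four jars: (281,326), (348,369), (293,386) and (197,391). The one meant is (281,326), with the smallest base distance at 0.68 m; I don't need to touch it. I'll swing the arm over on an arc, fingers shut.

```bash
python3 -m jog '[[[0,0,-0.0748],[0,-48.6,0],0],[[0,0,-0.0748],[0,-48.6,0],0],[[0,0,-0.0748],[0,-48.6,0],0],[[0,0,-0.0748],[0,-48.6,0],0],[[0,0,-0.0748],[0,-48.6,0],0],[[0,0,-0.0748],[0,-48.6,0],0],[[0,0,-0.0748],[0,-48.6,0],0]]'
```

```text
time_s: 0.85
position: [0.474, -0.4624, 0.3034]
orientation: [180.0, 0.0, -44.0]
wrist_force: [-0.1, 0.9, 1.0]
finger_gap: 0.002
```

```bash
python3 -m jog '[[[0,0,-0.0748],[0,-48.6,0],0],[[0,0,-0.0748],[0,-48.6,0],0],[[0,0,-0.0748],[0,-48.6,0],0],[[0,0,-0.0748],[0,-48.6,0],0],[[0,0,-0.0748],[0,-48.6,0],0],[[0,0,-0.0748],[0,-48.6,0],0],[[0,0,-0.0748],[0,-48.6,0],0]]'; python3 -m jog '[[[0,0,-0.0748],[0,-48.6,0],0],[[0,0,-0.0748],[0,-48.6,0],0],[[0,0,-0.0748],[0,-48.6,0],0],[[0,0,-0.0748],[0,-48.6,0],0],[[0,0,-0.0748],[0,-48.6,0],0],[[0,0,-0.0748],[0,-48.6,0],0]]'
```

```text
time_s: 1.55
position: [0.6479, -0.1744, 0.3034]
orientation: [-180.0, 0.0, -14.0]
wrist_force: [1.1, -0.4, 0.4]
finger_gap: -0.0
time_s: 2.15
position: [0.6644, 0.1143, 0.3034]
orientation: [-180.0, 0.0, 11.7]
wrist_force: [0.1, 0.4, -0.3]
finger_gap: 0.001
```

```bash
python3 -m jog '[[[0,0,0],[-20,-35,0],0],[[0,0,0],[-20,-34.5,0],0],[[0,0,0],[0,0,0],0]]'
python3 - <<'E'
from h import *
s=readout.observe(); im=optics.get_image("wrist"); cv2.imwrite("pics/w1.png",im[:,:,::-1]); print(s['position'],s['orientation'])
E
```

```text
time_s: 2.45
position: [0.607, 0.1801, 0.3044]
orientation: [-179.8, 0.1, 12.2]
wrist_force: [-0.5, 0.1, 0.9]
finger_gap: -0.002
[0.60700776 0.18009095 0.30436502] [-1.79823866e+02  6.87633965e-02  1.21982985e+01]
```

View pics/w1.png

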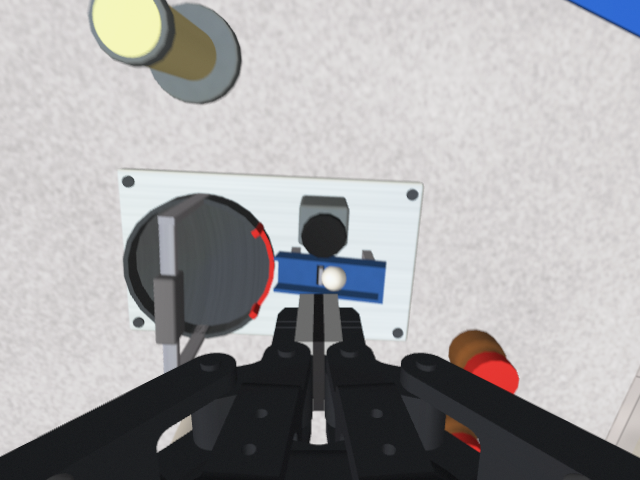

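Run:
```python
from h import *
np.set_printoptions(precision=4,suppress=True)
s=readout.observe(); s=dict(s);print(s['position'])
p=dict(s);p['position']=np.array([.60701,.18009,.30436]);p['orientation']=np.array([-179.824,.069,12.198])
for n,px,z in [('pl',(324,236),.09),('lamp',(129,20),.132),('A',(138,322),.013),('B',(398,333),.013),('C',(412,195),.013),('D',(128,181),.013),('grip',(166,310),.124),('handle',(167,258),.124)]: print(n,plane('wrist',px,z,p))
```

```text
[0.6093 0.1764 0.3043]
pl [0.6129 0.1739 0.09  ]
lamp [0.4879 0.2755 0.132 ]
A [0.468  0.0374 0.013 ]
B [0.7059 0.077  0.013 ]
C [0.6839 0.2051 0.013 ]
D [0.4467 0.166  0.013 ]
grip [0.5227 0.1139 0.124 ]
handle [0.5192 0.1487 0.124 ]
```

Wrist view: plunger head at (324,236), which casts to (0.613, 0.174). The lamp top and screws agree with the fixed cameras to 2 mm. Lowering to just above the head.

```bash
python3 -m jog '[[[0,0,0],[1,1,40],0],[[0,0,0],[0,0,40],0],[[0,0,0],[0,0,30],0],[[0,0,0],[0,0,12],0],[[0,0,0],[0,0,0],0],[[0,0,0],[0,0,0],0]]'
python3 - <<'E'
from h import *
s=readout.observe(); im=optics.get_image("wrist"); cv2.imwrite("pics/w2.png",im[:,:,::-1]); print(s['position'],s['orientation'])
E
```

```text
time_s: 3.1
position: [0.6137, 0.1717, 0.1832]
orientation: [-180.0, -0.1, 11.5]
wrist_force: [0.0, 1.2, -0.4]
finger_gap: 0.001
[0.61369199 0.17171469 0.18318107] [-1.79992070e+02 -1.06557630e-01  1.15314175e+01]
```

View pics/w2.png

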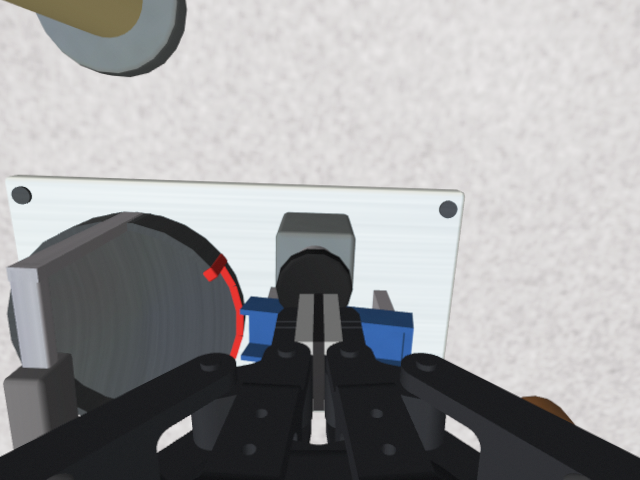

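```bash
python3 -m jog '[[[0,0,0],[-1.4,-2.5,6],0],[[0,0,0],[0,0,8],0],[[0,0,0],[0,0,6],0],[[0,0,0],[0,0,5],0],[[0,0,0],[0,0,4],0],[[0,0,0],[0,0,2],0],[[0,0,0],[0,0,0],0]]'
```

```text
time_s: 3.85
position: [0.6108, 0.1742, 0.1511]
orientation: [180.0, 0.0, 11.6]
wrist_force: [-1.7, -0.9, 4.9]
finger_gap: -0.0
```

Force is 4.9 N at the expected height, close to the stop. I'll press slightly further and hold.

```bash
python3 -m jog '[[[0,0,0],[0,0,1],0],[[0,0,0],[0,0,1],0],[[0,0,0],[0,0,0],0]]'
```

```text
time_s: 4.15
position: [0.6108, 0.1743, 0.1507]
orientation: [180.0, -0.0, 11.6]
wrist_force: [-4.4, -1.6, 12.9]
finger_gap: 0.006
```

12.9 N with hardly any further travel, so it's on the stop. Holding for about a second.

```bash
python3 -m jog '[[[0,0,0],[0,0,0],0],[[0,0,0],[0,0,0],0],[[0,0,0],[0,0,0],0],[[0,0,0],[0,0,0],0],[[0,0,0],[0,0,0],0],[[0,0,0],[0,0,0],0],[[0,0,0],[0,0,0],0],[[0,0,0],[0,0,0],0]]';python3 - <<'E'
from h import *
a=optics.get_image("scene")[145:345,200:470,::-1]; cv2.imwrite("pics/s3.png",cv2.resize(a,None,fx=2.9,fy=2.9,interpolation=cv2.INTER_CUBIC))
E
```

```text
time_s: 4.95
position: [0.6108, 0.1743, 0.1507]
orientation: [180.0, -0.0, 11.6]
wrist_force: [-4.0, -1.2, 11.6]
finger_gap: 0.002
```

View pics/s3.png

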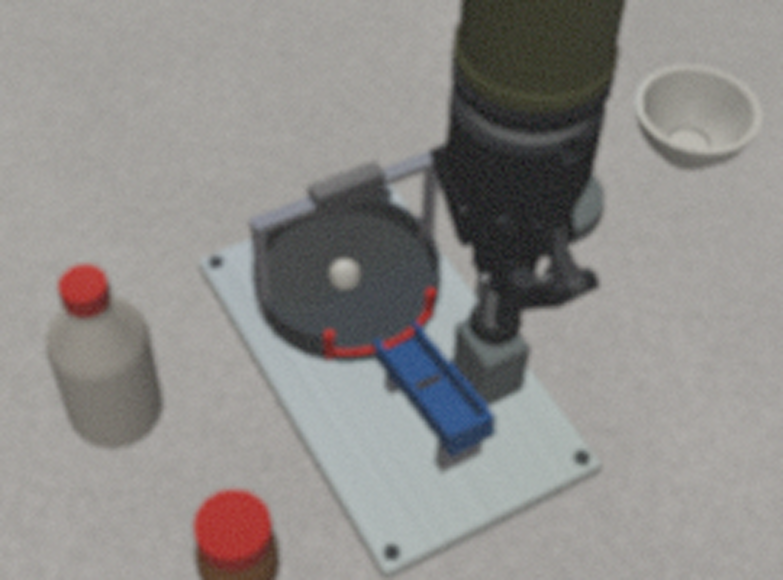

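The ball is in the dish at crop (344,273) and the chute is empty. Rising, moving over the grip and opening the fingers.

```bash
python3 -m jog '[[[0,0,0],[0,0,-20],0],[[0,0,0],[0,0,-40],0],[[0,0,0],[0,0,-40],0],[[0,0,0],[0,0,-20],0],[[0,0,0],[-35,14,0],40],[[0,0,0],[-35,14,0],85],[[0,0,0],[-30,13.5,0],85],[[0,0,0.033],[0,0,0],85]]'; python3 -m jog '[[[0,0,0],[0,0,0],85],[[0,0,0],[0,0,0],85],[[0,0,0],[0,0,0],85],[[0,0,0],[0,0,0],85]]'
python3 - <<'E'
from h import *
s=readout.observe(); im=optics.get_image("wrist"); cv2.imwrite("pics/w4.png",im[:,:,::-1]); print(s['position'],s['orientation'])
a=optics.get_image("scene")[145:345,200:470,::-1]; cv2.imwrite("pics/s4.png",cv2.resize(a,None,fx=2.9,fy=2.9,interpolation=cv2.INTER_CUBIC))
E
```

```text
time_s: 5.8
position: [0.5184, 0.1101, 0.2681]
orientation: [179.8, 0.2, 9.5]
wrist_force: [-0.1, 0.1, -0.3]
finger_gap: 0.682
time_s: 6.2
position: [0.5214, 0.1138, 0.2687]
orientation: [-180.0, 0.0, 9.8]
wrist_force: [0.1, 0.9, 0.2]
finger_gap: 0.996
[0.5214429  0.11383869 0.26869301] [-1.79960573e+02  1.36615754e-02  9.75339327e+00]
```

View pics/w4.png

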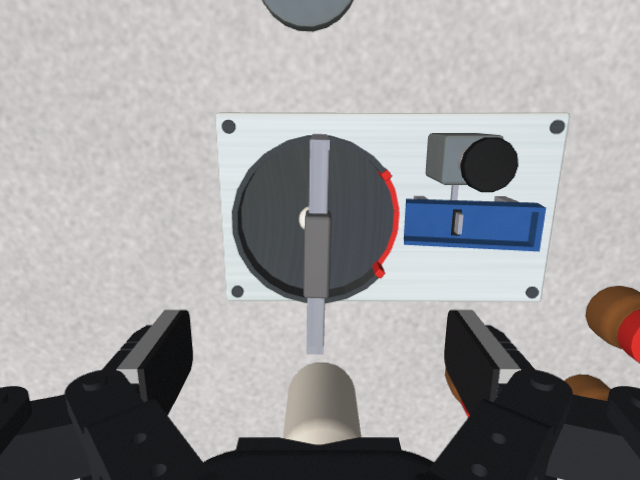

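View pics/s4.png

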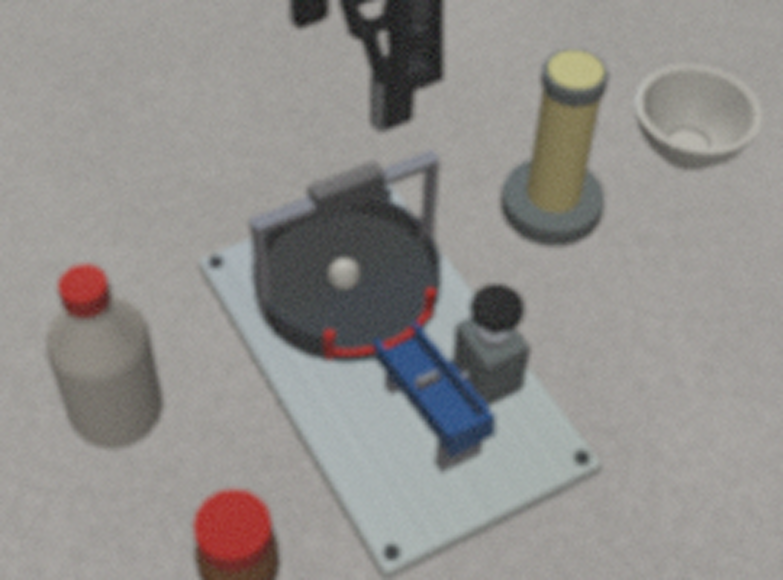

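Run:
```python
from h import *
np.set_printoptions(precision=4,suppress=True)
for n,px,z in [('grip',(316.5,255),.124),('g1',(317,213),.124),('g2',(315.5,297),.124),('h1',(319.5,141),.119),('h2',(315,352),.119),('post1',(386,175),.046),('post2',(379,270),.046),('rimL',(234,218),.046),('rimR',(398,218),.046)]: print(n,plane('wrist',px,z))
p=plane('wrist',(319.5,141),.119)-plane('wrist',(315,352),.119); print(np.linalg.norm(p),np.degrees(np.arctan2(p[1],p[0]))-90)
print('ball',plane('scene',(200+344/2.9,145+273/2.9),.03))
```

```text
grip [0.5209 0.1143 0.124 ]
g1 [0.5174 0.1367 0.124 ]
g2 [0.5244 0.0907 0.124 ]
h1 [0.5126 0.1721 0.119 ]
h2 [0.5301 0.0548 0.119 ]
post1 [0.562  0.1542 0.046 ]
post2 [0.5715 0.0861 0.046 ]
rimL [0.4633 0.1069 0.046 ]
rimR [0.5766 0.1262 0.046 ]
0.11865413252713997 8.486926517843145
ball [0.5173 0.1123 0.03  ]
```

Ball is within about 4 mm of the middle and hasn't moved since the last look. The handle's yaw is 8.5°. Aligning by 1.2° and descending.

```bash
python3 -m jog '[[[0,0,0.021],[-0.5,0,20],85],[[0,0,0],[0,0,25],85],[[0,0,0],[0,0,25],85],[[0,0,0],[0,0,20],85],[[0,0,0],[0,0,10],85],[[0,0,0],[0,0,0],85],[[0,0,0],[0,0,0],85]]'
python3 - <<'E'
from h import *
s=readout.observe(); im=optics.get_image("wrist"); cv2.imwrite("pics/w5.png",im[:,:,::-1]); print(s['position'],s['orientation'])
E
```

```text
time_s: 7.0
position: [0.5212, 0.1135, 0.1696]
orientation: [-180.0, -0.1, 8.5]
wrist_force: [-0.5, 0.2, 0.6]
finger_gap: 0.993
[0.52116543 0.11351989 0.16957449] [-1.79987802e+02 -5.18898040e-02  8.49422503e+00]
```

View pics/w5.png

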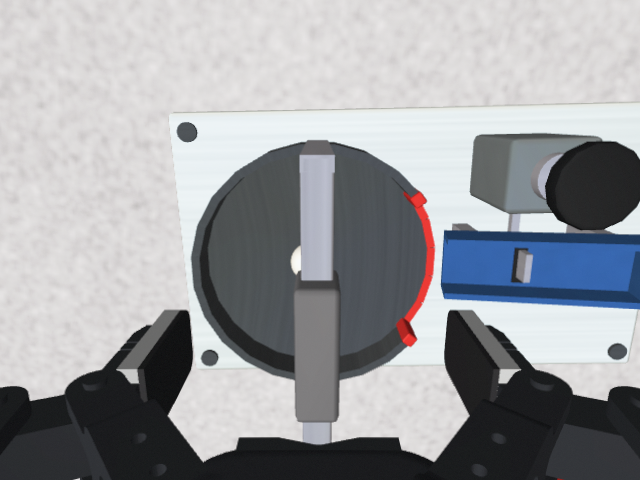

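Wrist view: the grip (316,350) is centred between the open pads, and the ball is under the bar at (300,262). Closing gradually.

```bash
python3 -m jog '[[[0,0,0],[0,0,0],60],[[0,0,0],[0,0,0],40],[[0,0,0],[0,0,0],26],[[0,0,0],[0,0,0],20],[[0,0,0],[0,0,0],16],[[0,0,0],[0,0,0],10],[[0,0,0],[0,0,0],4],[[0,0,0],[0,0,0],0]]'; python3 -m jog '[[[0,0,0],[0,0,0],0],[[0,0,0],[0,0,0],0],[[0,0,0],[0,0,0],0],[[0,0,0],[0,0,-1],0],[[0,0,0],[0,0,-1],0],[[0,0,0],[0,0,-1.5],0],[[0,0,0],[0,0,-1.5],0],[[0,0,0],[0,0,0],0]]'
python3 - <<'E'
from h import *
s=readout.observe(); im=optics.get_image("wrist"); cv2.imwrite("pics/w6.png",im[:,:,::-1]); print(s['position'],s['orientation'],s['wrist_force'],s['ft_torque'])
a=optics.get_image("scene")[145:345,200:470,::-1]; cv2.imwrite("pics/s6.png",cv2.resize(a,None,fx=2.9,fy=2.9,interpolation=cv2.INTER_CUBIC))
E
```

```text
time_s: 7.85
position: [0.521, 0.1132, 0.1691]
orientation: [180.0, -0.0, 8.5]
wrist_force: [1.0, -0.3, 0.4]
finger_gap: 0.151
time_s: 8.65
position: [0.5206, 0.1132, 0.1739]
orientation: [180.0, 0.0, 8.5]
wrist_force: [0.0, -0.9, -2.8]
finger_gap: 0.153
[0.52060003 0.11318608 0.17394839] [1.79994008e+02 4.78587697e-03 8.47928162e+00] [ 0.03722055 -0.87090136 -2.77903039] [ 0.00739074 -0.03414768 -0.01481525]
```

View pics/w6.png

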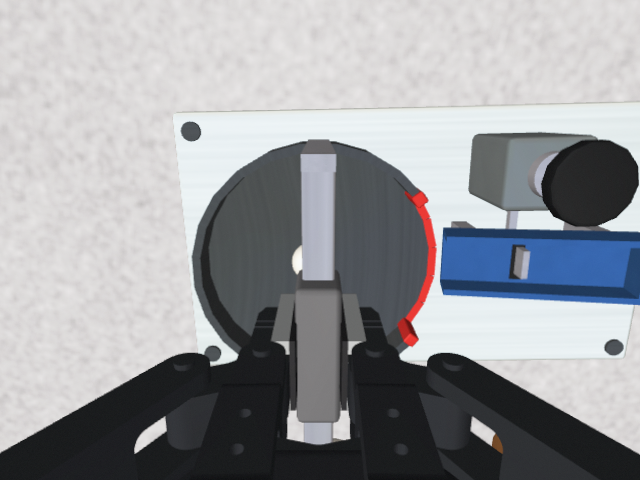

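View pics/s6.png

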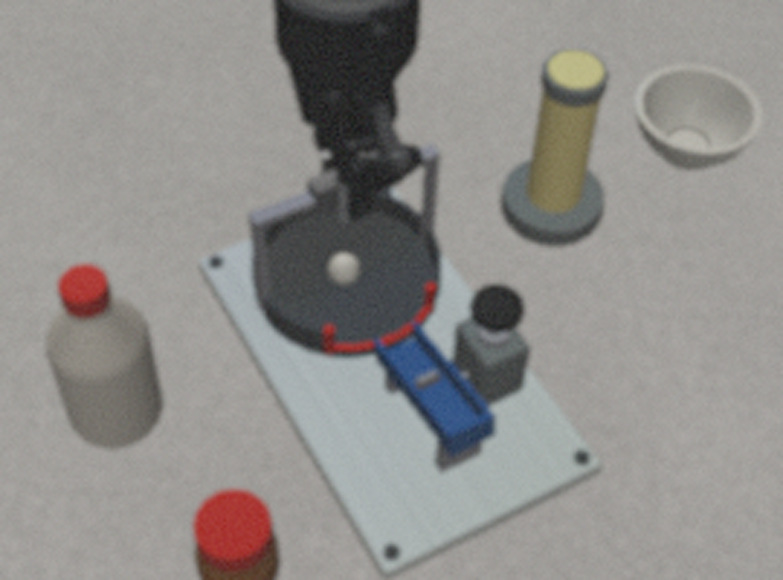

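The dish is held: it has risen 5 mm, the grip gap is ≈13 mm, the load is about 2.8 N, and the ball is central. Lifting smoothly.

```bash
python3 -m jog '[[[0,0,0],[0,0,-3],0],[[0,0,0],[0,0,-6],0],[[0,0,0],[0,0,-9],0],[[0,0,0],[0,0,-11],0],[[0,0,0],[0,0,-11],0],[[0,0,0],[0,0,-11],0],[[0,0,0],[0,0,-9],0],[[0,0,0],[0,0,-6],0]]'; python3 -m jog '[[[0,0,0],[0,0,-3],0],[[0,0,0],[0,0,-1],0],[[0,0,0],[0,0,0],0],[[0,0,0],[0,0,0],0],[[0,0,0],[0,0,0],0]]'
python3 - <<'E'
from h import *
s=readout.observe(); print(s['position'],s['orientation'],s['wrist_force'],s['ft_torque'],s['qpos'])
a=optics.get_image("scene")[105:345,200:470,::-1]; cv2.imwrite("pics/s7.png",cv2.resize(a,None,fx=2.5,fy=2.5,interpolation=cv2.INTER_CUBIC))
E
```

```text
time_s: 9.55
position: [0.5209, 0.1133, 0.2412]
orientation: [180.0, -0.1, 8.5]
wrist_force: [-0.3, 0.2, -2.0]
finger_gap: 0.15
time_s: 10.05
position: [0.5204, 0.1132, 0.2434]
orientation: [-180.0, 0.1, 8.5]
wrist_force: [1.1, 0.5, -1.7]
finger_gap: 0.153
[0.52042479 0.11315786 0.24342298] [-1.79994853e+02  5.24615658e-02  8.48179736e+00] [ 1.13743966  0.53266565 -1.67177039] [ 0.0218523  -0.00218705 -0.02575326] [ 22.70133508   9.70590968 -41.21711094 103.18035623   6.78878381
  69.67116645 -11.99885598]
```

View pics/s7.png

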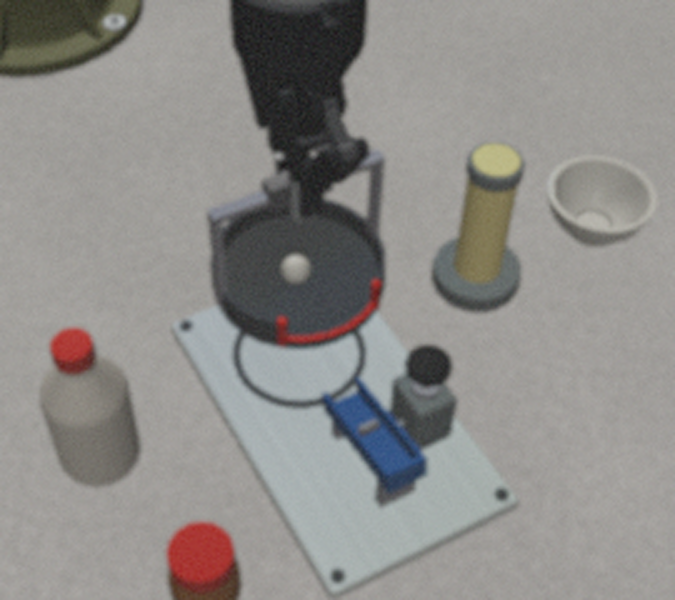

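Ball central (295,268) and dish level, 75 mm up. Starting the turn gently (counter-clockwise from above is negative about tool z), checking the joints after the first part.

```bash
python3 -m jog '[[[0,0,-0.02],[0,0,0],0],[[0,0,-0.04],[0,0,0],0],[[0,0,-0.06],[0,0,0],0],[[0,0,-0.08],[0,0,0],0],[[0,0,-0.08],[0,0,0],0],[[0,0,-0.06],[0,0,0],0],[[0,0,-0.04],[0,0,0],0],[[0,0,-0.02],[0,0,0],0]]'; python3 -c "
from h import *
s=readout.observe(); print(s['qpos'],s['position'],s['orientation'])"
```

```text
time_s: 10.9
position: [0.5206, 0.1132, 0.2438]
orientation: [-180.0, 0.0, 31.5]
wrist_force: [-0.1, -0.1, -2.0]
finger_gap: 0.154
[ 24.72777447  10.04897592 -43.52272251 103.10032272   7.35919296
  69.74644201  10.58024132] [0.52059578 0.1131708  0.24378019] [-1.79997218e+02  1.40438256e-02  3.14947783e+01]
```

```bash
python3 -m jog '[[[0,0,-0.03],[0,0,0],0],[[0,0,-0.06],[0,0,0],0],[[0,0,-0.09],[0,0,0],0],[[0,0,-0.09],[0,0,0],0],[[0,0,-0.09],[0,0,0],0],[[0,0,-0.09],[0,0,0],0],[[0,0,-0.09],[0,0,0],0],[[0,0,-0.09],[0,0,0],0]]'; python3 -m jog '[[[0,0,-0.09],[0,0,0],0],[[0,0,-0.09],[0,0,0],0],[[0,0,-0.09],[0,0,0],0],[[0,0,-0.09],[0,0,0],0],[[0,0,-0.09],[0,0,0],0],[[0,0,-0.07],[0,0,0],0],[[0,0,-0.05],[0,0,0],0],[[0,0,-0.03],[0,0,0],0]]'; python3 -m jog '[[[0,0,0],[0,0,0],0],[[0,0,0],[0,0,0],0],[[0,0,0],[0,0,0],0],[[0,0,0],[0,0,0],0],[[0,0,0],[0,0,0],0],[[0,0,0],[0,0,0],0]]'
python3 - <<'E'
from h import *
s=readout.observe(); print(s['position'],s['orientation'],s['qpos'])
a=optics.get_image("scene")[105:345,200:470,::-1]; cv2.imwrite("pics/s8.png",cv2.resize(a,None,fx=2.5,fy=2.5,interpolation=cv2.INTER_CUBIC))
a=optics.get_image("side")[190:430,200:420,::-1]; cv2.imwrite("pics/d8.png",cv2.resize(a,None,fx=2.5,fy=2.5,interpolation=cv2.INTER_CUBIC))
im=optics.get_image("wrist"); cv2.imwrite("pics/w8.png",im[:,:,::-1])
E
```

```text
time_s: 11.7
position: [0.5206, 0.1132, 0.2439]
orientation: [180.0, 0.0, 67.8]
wrist_force: [0.3, 0.1, -2.1]
finger_gap: 0.154
time_s: 12.5
position: [0.5206, 0.1132, 0.2439]
orientation: [-180.0, 0.0, 102.0]
wrist_force: [-0.8, -0.5, -1.9]
finger_gap: 0.151
time_s: 13.1
position: [0.5206, 0.1132, 0.2439]
orientation: [-180.0, 0.0, 101.9]
wrist_force: [0.1, -0.1, -2.6]
finger_gap: 0.15
[0.52064276 0.11322072 0.2438678 ] [-1.79998760e+02  6.35168593e-03  1.01866872e+02] [ 31.60986043  11.60899478 -51.56038963 102.91066323   9.65784002
  70.07667379  79.17514096]
```

View pics/s8.png

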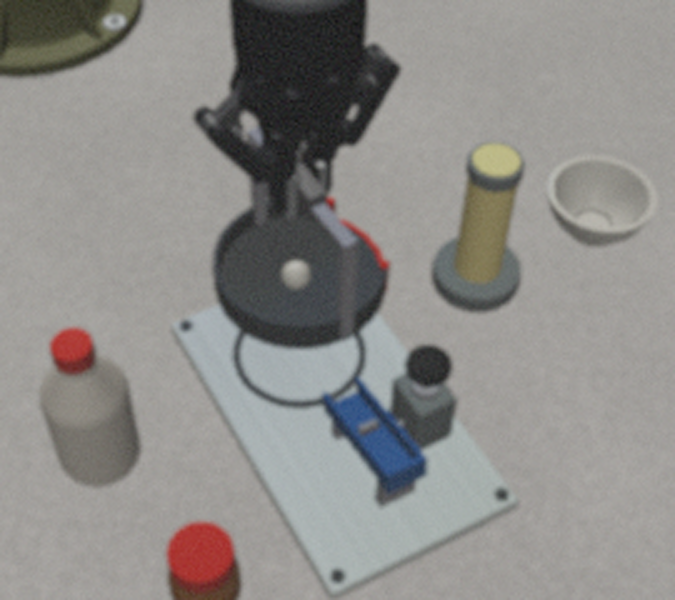

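View pics/d8.png

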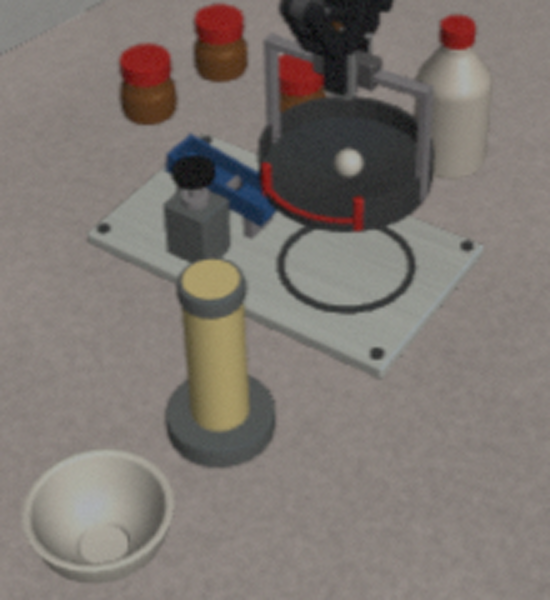

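View pics/w8.png

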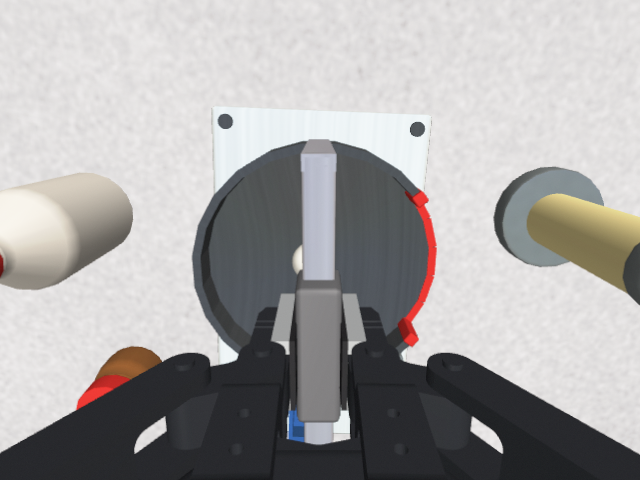

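Run:
```python
from h import *
np.set_printoptions(precision=4,suppress=True)
S=lambda u,v:(200+u/2.5,105+v/2.5)
D=lambda u,v:(200+u/2.5,190+v/2.5)
b=tri(ray('scene',S(295,274)),ray('side',D(348,163))); print('ball',b)
p=plane('wrist',(420,199),.12),plane('wrist',(409,332),.12); print(p)
d=p[0]-p[1]; a=np.degrees(np.arctan2(d[1],d[0]))-90; print('dish yaw',a)
t=np.radians(a); l=np.array([.4865,.275])-[.5206,.1132]; print('lamp in dish',l@[np.cos(t),np.sin(t)],l@[-np.sin(t),np.cos(t)])
print('lamp now',plane('scene',S(497,161),.132),plane('side',D(213,279),.132)); s=readout.observe(); print(s['dq'],s['time_s'])
```

```text
ball (array([0.5211, 0.11  , 0.1042]), [np.float64(0.3), np.float64(0.3)])
(array([0.4784, 0.1524, 0.12  ]), array([0.5449, 0.1651, 0.12  ]))
dish yaw -259.1317146150706
lamp in dish 0.16532744977793162 0.0029806626654998816
lamp now [0.4882 0.2753 0.132 ] [0.484  0.2738 0.132 ]
[-0.0117  0.1128 -0.0679  0.0152  0.0191 -0.0199 -0.5283] 13.25
```

All checks agree: the ball is ~3 mm off the middle, the lamp is 165 mm ahead and 3 mm off the dish's x line, and the lamp hasn't moved. Handing in.

```bash
python3 -c "
from workcell import robot; print(robot.sign_off())"
```

```text
the job is handed in; nothing more can be done
None
```

I pressed the plunger to its stop and held it about a second (about 12 N, no further travel). The ball rolled into the dish and settled. I then lifted the dish 75 mm by its grip, turned it about 93° to the lamp, and handed the job in at about 13 s of the 51 s allowed. The sign-off gives no verdict.

The last checks all fitted and none failed:
- **Dish:** the gripper stood level to 0.01° and still, with the dish firmly held (load about 2.5 N) and clear of everything in all three views.
- **Ball:** its centre is about 3 mm off the dish's middle, and at the expected height.
- **Opening:** the lamp's axis lies 165 mm ahead of the dish and 3 mm off its x line.
- **Other objects:** the lamp measured the same position as before. The bottle, jar and bowl looked unmoved in the pictures, but I did not measure their final positions.

The two fixed cameras differed by up to 4 mm on single points, which is well within the tolerances.

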